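# Load a cover into the marking dock through its sprung dust flap

### The job

Pick up the plain dark wooden push stick and use it, not the gripper, to push the chromed cover off the loading deck and in through the dock's sprung dust flap, until it sits fully home against the rubber stop inside: seat it with a firm push of about one kilogram, and at no time press the stop with two kilograms or more. Then draw the stick out so that the flap shuts behind the cover, and lay the stick flat on the cabinet top, off the dock. Be gentle with the dock and leave the other things where they are.

Things in the scene. Friction and masses are not known exactly. Their poses are not given: they have to be found in the camera images.
- marker: low grey metal marking dock, fixed. Origin on the table top under the middle of its flap opening, at the inner face of the front wall; x points into the dock, y left, z up. Base plate 110 mm wide, top at z = 0.010, x = -0.130 to 0.156; the part before x = 0 is the open loading deck. Housing behind: 110 mm wide, top at z = 0.067, front wall x = -0.005 to 0, clear roof window.
- mouth (a point): middle of the opening's lower edge, on the deck at the dock's x = 0; x points in. Opening 42 mm wide, 27 mm high. Before it stand two flared guide fins, 18 mm high, 54 mm apart at their ends (x = -0.024), 32 mm apart at x = 0; behind it a straight channel 32 mm wide with 18 mm high rails runs to the back. All polished and slippery.
- flap (a joint): sprung dust flap in the opening, a rubber leaf 28 mm wide and 24 mm long, hung from a hinge at x = 0.003, z = 0.035 of the dock. 0 = shut (hanging straight down), grows in rad as it is pushed inwards, up to 1.45. Its spring shuts it; opening it and sliding under it takes 2 to 6 N. It needs x from 0 to 0.025 clear of the cover to shut.
- pad: rubber-faced pad of the backstop inside the channel behind the flap. Origin in the middle of its face, on the deck; x points into the dock (the pad is met moving along +x). The last user clamped the backstop anywhere from x = 0.106 to 0.118 in the dock's frame. The pad gives about 1 mm per 6 N and springs back.
- cover_center (a point): centre (half-way up) of the chromed instrument cover that lies on the loading deck, lengthwise before the flap: 78 mm long (point's x axis), 26 mm wide (y), 15 mm high, arched top, 60 g give or take. At the start x points into the dock.
- stick_center (a point): centre (half-way up) of the push stick, a plain dark hardwood bar 144 mm long (point's x axis, within 0.5 rad of straight ahead at the start), 25 mm wide (y), 12 mm thick (z), lying flat on the cabinet top left of the dock; light, about 60 g. Gripped about 95 mm behind its front end it reaches into the channel while the fingers stay outside the fins.
- pliers: long-nose pliers lying in front, right of the deck, 183x57x10 mm; bystander, origin at the middle of its underside
- file: thin steel hand file lying near the front edge, 210 mm long, 4 mm high; bystander, origin at the middle of its underside
- sanding_block: pale rounded wooden sanding block left of the deck, 74x52x34 mm; bystander, origin at the middle of its underside
- reed_plate: thin perforated brass plate lying at the front left, 157x33x4 mm; bystander, origin at the middle of its underside
- stick: the push stick itself: same place as stick_center but its origin is in its underside and its x, y axes are turned; use the point
- cover: the cover itself: same place as cover_center but its origin is in its underside and its x, y axes are turned by -0.35 rad; use the point
There are look-alikes about, which are no part of the job. Of the things that look like the cover, the larger one is meant.

How it is judged:
By the outcome, as a careful person would: the job done as asked, in the order asked, and still so for the second after the job is handed in, with the robot touching nothing.
It also fails if it takes over 61 s, if anything falls off the work surface, if the arm or the gripper's body presses on something with over 40 N, if the wrist force passes 120 N, or if a joint passes its speed limit or range.

### The arm

A 6-joint arm with a two-finger parallel gripper is mounted at the origin on a cart in front of the work surface, level with it; the furniture and walls round the work are solid. World frame = base frame: x ahead of the robot, y to its left, z up, the work surface at z = 0. Lengths are in mm, angles in rad, forces in N, time in s.
With the tool pointing down it reaches from about 400 to 925 mm from the base axis. Payload 12.5 kg.
Tool frame: the origin (TCP) lies on the centre line of the jaws, within the pads' length; the fingertips stand 8 mm ahead of it and the grasp point (between the pads) lies 11 mm behind it; z points along the fingers, x is the direction in which the jaws open and shut, and the axes are right-handed (so a half turn about z gives the same grasp; the last joint's range is limited). The gripper opens to 95 mm and grips with 3 to 60 N. Pads are 20 mm wide; open, the fingers measure 119 mm over their backs; the gripper's body (75 mm by 180 mm) begins 59 mm behind the grasp point.
Start: joints at [-1.372, 0.491, 1.559, -0, 1.092, -0.106], TCP at [187.587, -596.202, 222.661] pointing down, gripper open.
Joint ranges: [-3.1, 3.1], [-0.84, 2.19], [0.05, 2.79], [-1.13, 4.28], [0.06, 2.93], [-2.69, 2.69]. Speed limits (rad/s): [2.22, 2.22, 2.79, 3.14, 3.14, 3.14].

### API

Orientations are given as [roll, pitch, yaw] about the fixed x, y, z axes, in that order (R = Rz(yaw) Ry(pitch) Rx(roll)).
In Python, from cell import env gives the robot as it stands. The module is installed in compiled form; this text tells all that it offers.
- The arm moves only by the tool send_rows, never from a script. Its argument "moves" is a list that holds one entry, the list of rows, each a list of 6 numbers: the shift along the tool's x, y, z as a fraction of full scale, then the turn, a rotation vector about the tool's x, y, z as a fraction of full scale. A call has 1 to 12 rows; each row is the pose to reach, as a shift and turn from the pose commanded when the call began, along the tool's axes at that moment; what a row does not reach only later rows make up. Full scale, the value 1, is 0.3 m for a shift and 90 degrees for a turn. A row lasts 1/12 s, in which the tool goes at most 41.7 mm and 7.16 degrees, less where a joint would pass 70% of its speed; a pose out of reach is approached as far as the arm can. A call with a number of a shift or a turn outside -1 to 1 is refused whole. A call with a gripper value outside its range is refused whole. "grip" is the gripper's target within -1 to 1 (shut at 1, half-way at 0, fully open at -1), set as the call begins (left out, the last holds). The fingers move at their own pace and stop on an object; the grip force is fixed at half the most. Time passes only in rows, so rows that repeat a pose let the fingers close. It gives the time, the measured TCP pose, the force and the opening at its end, in the units of the state.
- env.state(): the state, without advancing time (a new reading comes with each control period).
- env.read_camera(name): name is "side" or "top" or "wrist"; returns a dict with "image" (420x560x3 uint8, red, green, blue), "mtx" (3x3 intrinsics, pixels), "T" (4x4, takes a point from camera to world coordinates); the wrist camera has in their place "mount" (4x4, takes a point from camera to tool coordinates, whose origin is the TCP and whose axes are the tool frame's). Camera axes: x right, y up, looking along -z (the intrinsics and any distortion apply to the point x, -y, -z); pixel columns grow to the right and rows downward; lengths in mm; the calibration is good to about 2 mm. A picture is of the moment at which its call begins: read the wrist's pose just before it. There is no depth.
- env.job_done(): hands the job in, once; it reports no verdict.
Trained networks look in the newest picture that a camera, given by its name, has taken for a name from the list of things; names that differ only in an ending like _2 or _b are one class to them, and where a whole thing is asked for, a point or a joint stands for the part that bears it (a point fixed in the world has none). Each returns a list of dicts, best first, with "confidence" (0 to 1); they miss things now and then, are a little off and sometimes report something else, mostly with a low value. They report only what shows in the picture. A call takes as long as a camera call. They do not tell look-alikes from the thing itself.
- env.look_for(camera, thing): "xy" ([column, row] in pixels, amid what is visible of it).
- env.outline_of(camera, thing): "region" (420x560 bool, what is visible of it) and "xy" ([column, row] in pixels, amid what is visible of it).
The state is a dict: "t": time; "joints": joint angles; "qvel": joint speeds; "tau": joint torques, N m; "eef_pos": TCP position; "tcp_rot": TCP orientation; "ft_force": force on the tool from outside, world axes, zero at the start; "moment": the same for the moment, N m; "opening": opening from 0.0 (shut) to 1.0 (fully open).
Only numpy, scipy, OpenCV 4.12 (cv2) and the standard library are available. Lean on these libraries where they do the work, as an engineer would, in place of code of your own. Each camera call takes 0.05 s, during which the arm holds its last target. There are 200 camera calls.

## Working session

There is one attempt and no reset: what is moved stays moved. The work goes in short steps, Python scripts to look and compute and a tool call to move; the robot and the scene stay as the last step left them, time stands still between calls to the robot, and variables do not carry over. Pictures are saved under pics/ and viewed, about 8 in all and at most 12, crops included, and the job is handed in when it is done.

Besides the shell and the picture viewer there is one more tool, called after "Call:" as name([rows], argument=value, ...), one row to a line, values as JSON. send_rows: Moves the arm, as the interface text tells. Its arguments: {"type":"object","properties":{"moves":{"type":"array","items":{"type":"array","items":{"type":"array","items":{"type":"number"}}}},"grip":{"type":"number"}},"required":["moves"]}

```bash
mkdir -p pics; cat > h.py <<'E'
import numpy as np, cv2
from cell import env
from scipy.spatial.transform import Rotation as R
def shot(cam,fn=None):
    s=env.state(); d=env.read_camera(cam)
    if 'T' not in d:
        T=np.eye(4); T[:3,:3]=R.from_euler('xyz',s['tcp_rot']).as_matrix(); T[:3,3]=s['eef_pos']; d['T']=T@np.array(d['mount'])
    d['T']=np.array(d['T']);d['mtx']=np.array(d['mtx'])
    if fn: cv2.imwrite('pics/'+fn,cv2.cvtColor(d['image'],cv2.COLOR_RGB2BGR))
    return d
def ray(d,uv,z):
    uv=np.atleast_2d(uv).astype(float); K=d['mtx']
    x=(uv[:,0]-K[0,2])/K[0,0]; y=(uv[:,1]-K[1,2])/K[1,1]
    D=np.c_[x,-y,-np.ones_like(x)]@d['T'][:3,:3].T; o=d['T'][:3,3]
    return o+D*((z-o[2])/D[:,2])[:,None]
def proj(d,P):
    P=np.atleast_2d(P); c=(P-d['T'][:3,3])@d['T'][:3,:3]
    return np.c_[d['mtx'][0,0]*c[:,0]/-c[:,2]+d['mtx'][0,2], d['mtx'][1,1]*-c[:,1]/-c[:,2]+d['mtx'][1,2]]
def rect(d,reg,z):
    ys,xs=np.nonzero(reg); P=ray(d,np.c_[xs,ys],z)[:,:2]
    (c,wh,a)=cv2.minAreaRect(P.astype(np.float32)); 
    if wh[0]<wh[1]: wh=wh[::-1]; a+=90
    return np.round(c,1),np.round(wh,1),round(float(np.deg2rad((a+90)%180-90)),3)
E
python3 - <<'E'
from h import *
print({k:np.round(v,3) for k,v in env.state().items()})
for cam in ['top','side']:
    d=shot(cam,cam+'0.png'); print(cam,d['mtx'].round(1).tolist(),d['T'].round(3).tolist())
    for n,z in [('stick',12),('cover',20),('marker',10),('sanding_block',34),('pliers',10),('file',4),('reed_plate',4)]:
        for o in env.outline_of(cam,n)[:3]:
            print(n,round(o['confidence'],2),np.round(o['xy']),*rect(d,o['region'],z))
    print([ (round(o['confidence'],2),np.round(o['xy'])) for n in ['mouth','pad'] for o in env.look_for(cam,n)])
E
```

```text
{'t': np.float64(0.0), 'joints': array([-1.372,  0.492,  1.559, -0.   ,  1.092, -0.106]), 'qvel': array([-0.001,  0.001,  0.001,  0.001,  0.   ,  0.002]), 'tau': array([ 2.0000e-03, -6.1264e+01, -2.5819e+01,  6.9000e-02,  4.8000e-02,
       -0.0000e+00]), 'eef_pos': array([ 187.52 , -595.953,  222.05 ]), 'tcp_rot': array([-3.141e+00,  1.000e-03, -1.266e+00]), 'ft_force': array([-0.866, -0.208, -0.193]), 'moment': array([-0.003, -0.018,  0.016]), 'opening': np.float64(1.004)}
top [[500.0, 0.0, 290.8], [0.0, 500.0, 202.7], [0.0, 0.0, 1.0]] [[0.05, 0.978, -0.201, 356.351], [-0.999, 0.049, -0.01, 12.357], [-0.0, 0.202, 0.979, 1110.365], [0.0, 0.0, 0.0, 1.0]]
stick 0.77 [257. 242.] [488.  101.1] [144.3  27.8] -0.229
cover 0.84 [342. 208.] [575.3 -93.1] [78.8 26.4] 0.157
cover 0.62 [399. 169.] [ 675.9 -218.5] [52.4 17.9] -0.606
sanding_block 0.71 [340. 172.] [643.9 -86.7] [301.7 117.6] 0.097
sanding_block 0.66 [288. 226.] [523.1  30.8] [74.6 55.7] -1.362
pliers 0.84 [403. 283.] [ 423.  -232.2] [176.  55.] 0.101
file 0.58 [294. 293.] [380.7  39.6] [108.8   6.4] -1.521
reed_plate 0.61 [169. 
[... 175 characters left out ...]
8, 0.567, -0.819, -898.643], [0.012, 0.823, 0.568, 701.682], [0.0, 0.0, 0.0, 1.0]]
stick 0.95 [226. 201.] [485.6  91.3] [146.1  41.6] -0.241
cover 0.85 [280. 251.] [ 573.3 -100.9] [78.2 35.8] 0.217
cover 0.55 [342. 300.] [ 670.4 -237.9] [53.8 23.8] -0.59
cover 0.27 [226. 200.] [487.4  81.5] [144.2  43.2] -0.147
marker 0.78 [325. 245.] [649.7 -53. ] [320.2 199.2] 0.099
marker 0.45 [275. 253.] [574.5 -89.9] [81.1 37.9] 0.171
sanding_block 0.56 [253. 218.] [522.8   6.3] [105.3  55.9] -1.406
pliers 0.78 [198. 307.] [ 422.9 -239.3] [177.2  58.8] 0.106
file 0.62 [185. 231.] [379.4  18.4] [191.2   6.1] -1.498
reed_plate 0.73 [209. 160.] [433.3 276.4] [150.   36.5] 0.03
[(0.57, array([323., 245.]))]
```

View pics/top0.png

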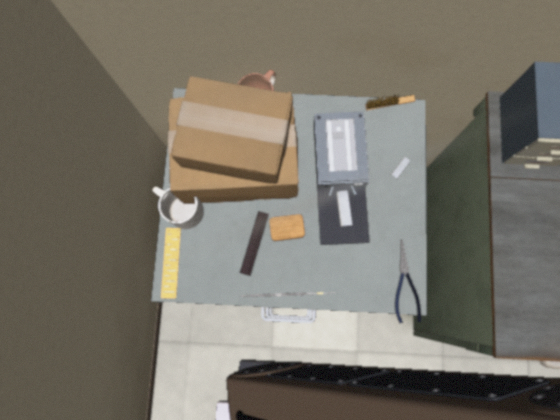

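View pics/side0.png

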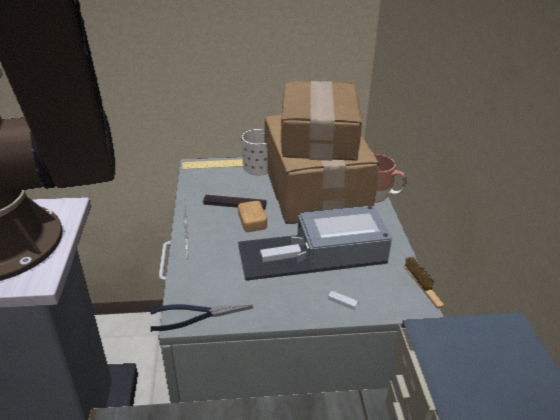

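The top view shows the dark stick at (256,242), the dock deck with the larger cover at (343,208), the sanding block at (287,227), and the look-alike cover at (400,168). The side view agrees. The big boxes' near-right corner is about (297,195) in the top view, so I'm measuring the dock and that clearance next.

```bash
python3 - <<'E'
from h import *
d=shot('top'); g=cv2.cvtColor(d['image'],cv2.COLOR_RGB2GRAY)
m=np.zeros_like(g); m[180:250,310:375]=(g[180:250,310:375]<60); 
m=cv2.morphologyEx(m,cv2.MORPH_OPEN,np.ones((3,3),np.uint8))
n,l,st,_=cv2.connectedComponentsWithStats(m); k=1+np.argmax(st[1:,4]); print(st[k]); print('deck',rect(d,l==k,10))
print('box corner',ray(d,[[297,196]],0).round(), 'mug',ray(d,[[190,215]],0).round())
print('housing top corners',ray(d,[[315,114],[365,112],[319,184],[368,182]],67).round())
w=shot('wrist'); print(np.round(w['mount'],3).tolist(),w['mtx'].round(1).tolist())
E
```

```text
Traceback (most recent call last):
ValueError: attempt to get argmax of an empty sequence
```

```bash
python3 - <<'E'
from h import *
d=shot('top'); g=cv2.cvtColor(d['image'],cv2.COLOR_RGB2GRAY)
print(g[225,312:376:3],g[180:250:3,330])
t,_=cv2.threshold(g[185:245,312:374].copy(),0,255,cv2.THRESH_OTSU)
m=np.zeros_like(g); m[180:250,310:375]=(g[180:250,310:375]<78); 
m=cv2.morphologyEx(m,cv2.MORPH_OPEN,np.ones((3,3),np.uint8))
n,l,st,_=cv2.connectedComponentsWithStats(m); 
if n>1:
  k=1+np.argmax(st[1:,4]); print(t,st[k]); print('deck',rect(d,l==k,10))
print('box corner',ray(d,[[297,196]],0).round(), 'mug',ray(d,[[190,215]],0).round())
print('housing top corners',ray(d,[[315,114],[365,112],[319,184],[368,182]],67).round())
w=shot('wrist'); print(np.round(w['mount'],3).tolist(),w['mtx'].round(1).tolist())
E
```

```text
[159 161 139  79  77  73  73  76  76  86 170 166 150 124  71  73  73  74
  77 143 162 162] [149 126  91 128 148 126  98  89  83  79  77  73  74  78  76  73  74  78
  73  75  78  81 156 163]
127.0 [352 195  14  44 449]
deck (array([ 559. , -129.3]), array([97.3, 29.1]), 0.07)
box corner [[601.  11.   0.]] mug [[545. 250.   0.]]
housing top corners [[ 773.  -20.   67.]
 [ 784. -130.   67.]
 [ 615.  -35.   67.]
 [ 624. -140.   67.]]
[[1.0, -0.001, -0.001, -0.059], [-0.001, -0.96, -0.281, -78.999], [-0.001, 0.281, -0.96, -162.099], [0.0, 0.0, 0.0, 1.0]] [[371.6, 0.0, 278.5], [0.0, 371.6, 204.1], [0.0, 0.0, 1.0]]
```

Call:
send_rows([
  [[-0.03,-0.04,-0.05,0,0,-0.05],[-0.1,-0.13,-0.1,0,0,-0.13],[-0.18,-0.24,-0.14,0,0,-0.21],[-0.26,-0.35,-0.18,0,0,-0.29],[-0.34,-0.46,-0.2,0,0,-0.37],[-0.42,-0.57,-0.2,0,0,-0.45],[-0.5,-0.68,-0.2,0,0,-0.53],[-0.58,-0.79,-0.2,0,0,-0.61],[-0.65,-0.88,-0.2,0,0,-0.69],[-0.7,-0.94,-0.2,0,0,-0.77],[-0.73,-0.97,-0.2,0,0,-0.85],[-0.73,-0.97,-0.2,0,0,-0.93]],
], grip=-0.2)

```text
t: 2.15
eef_pos: [400.5, -297.7, 282.9]
tcp_rot: [3.142, -0.0, 0.196]
ft_force: [0.2, 0.1, 0.5]
opening: 0.601
```

Call:
send_rows([
  [[0.03,-0.04,0,0,0,-0.05],[0.09,-0.12,0,0,0,-0.13],[0.16,-0.22,0,0,0,-0.21],[0.23,-0.32,0,0,0,-0.29],[0.3,-0.42,0,0,0,-0.37],[0.37,-0.51,0,0,0,-0.45],[0.43,-0.58,0,0,0,-0.53],[0.46,-0.62,0,0,0,-0.61],[0.46,-0.62,0,0,0,-0.69],[0.46,-0.62,0,0,0,-0.73],[0.46,-0.62,0,0,0,-0.73]],
])

```text
t: 3.07
eef_pos: [500.5, -91.1, 282.6]
tcp_rot: [3.141, 0.0, 1.338]
ft_force: [-0.7, -0.9, -0.3]
opening: 0.6
```

```bash
python3 - <<'E'
from h import *
d=shot('wrist','w1.png'); np.savez('w1.npz',**{k:v for k,v in d.items()})
s=env.state(); print(s['t'],s['eef_pos'],s['tcp_rot'])
for n,z in [('cover',20),('marker',10),('stick',12)]:
    for o in env.outline_of('wrist',n)[:3]:
        print(n,round(o['confidence'],2),np.round(o['xy']),*rect(d,o['region'],z))
print([(n,round(o['confidence'],2),np.round(o['xy']),ray(d,o['xy'],10).round()) for n in ['mouth','pad','cover_center'] for o in env.look_for('wrist',n)])
E
```

```text
3.1167 [500.38259025 -91.34074583 282.66035753] [3.14147450e+00 1.15668600e-04 1.33309167e+00]
cover 0.88 [292. 227.] [574.9 -93.1] [78.3 25.9] 0.174
cover 0.6 [223. 304.] [ 656.2 -205. ] [14.6 13.2] 1.06
marker 0.69 [303. 253.] [658.1 -91.5] [333.4 118.4] 0.017
stick 0.9 [440. 111.] [487.9  99.4] [143.6  28.7] -0.226
stick 0.24 [354.  32.] [381.1  22.8] [196.6   7.7] -1.501
[('mouth', 0.79, array([304., 256.]), array([[621., -87.,  10.]])), ('cover_center', 0.85, array([292., 224.]), array([[576., -93.,  10.]])), ('cover_center', 0.41, array([221., 302.]), array([[ 660., -207.,   10.]])), ('cover_center', 0.37, array([303., 253.]), array([[617., -87.,  10.]]))]
```

View pics/w1.png

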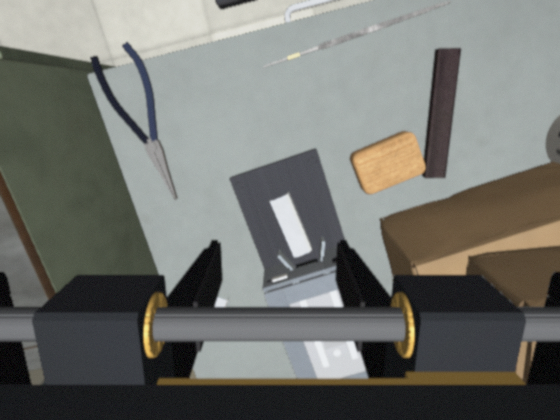

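```bash
python3 - <<'E'
from h import *
d=dict(np.load('w1.npz')); g=cv2.cvtColor(d['image'],cv2.COLOR_RGB2GRAY)
m=np.zeros_like(g); m[145:265,225:345]=(g[145:265,225:345]<95)
m=cv2.morphologyEx(m,cv2.MORPH_OPEN,np.ones((3,3),np.uint8))
n,l,st,_=cv2.connectedComponentsWithStats(m); k=1+np.argmax(st[1:,4]); reg=l==k
print(g[200,235:345:6]); print(st[k],'deck rect',rect(d,reg,10))
# fit left/right deck edges, rows 185..235
for side in (0,1):
    P=[]
    for r in range(190,236):
        c=np.nonzero(reg[r])[0]
        if len(c): P.append(ray(d,[[c[0]-.5 if side==0 else c[-1]+.5,r]],10)[0,:2])
    vx,vy,x0,y0=cv2.fitLine(np.float32(P),cv2.DIST_HUBER,0,.01,.01).ravel(); print('edge yaw',np.arctan(vy/vx),'y at x=560',y0+vy/vx*(560-x0))
print('deck corners',ray(d,[[316,150],[231,178]],10).round(1))
print('fin px',ray(d,[[278,255],[292,270],[323,241],[320,262]],28).round(1))
print('box',ray(d,[[382,220]],0).round(),[ (z,ray(d,[[415,265]],z).round()) for z in (60,100,140)])
E
python3 -c "
import cv2
i=cv2.imread('pics/w1.png')[140:300,215:395]; cv2.imwrite('pics/w1c.png',cv2.resize(i,None,fx=4,fy=3.6,interpolation=cv2.INTER_CUBIC))"
```

```text
[172  84  81  77  82  80 159 224 227 222  81  80  80  79  80  82  94 173
 171]
[ 231  150  114  115 7503] deck rect (array([571.8, -90.9]), array([152.9, 107.5]), 0.096)
edge yaw 0.10153449 y at x=560 -145.8694
edge yaw 0.089814685 y at x=560 -38.802986
deck corners [[ 492.6  -44.9   10. ]
 [ 502.  -150.5   10. ]]
fin px [[ 604.3 -116.9   28. ]
 [ 627.8 -104.7   28. ]
 [ 598.9  -59.9   28. ]
 [ 625.1  -68.9   28. ]]
box [[600.  19.   0.]] [(60, array([[638.,  35.,  60.]])), (100, array([[616.,  24., 100.]])), (140, array([[593.,  12., 140.]]))]
```

View pics/w1c.png

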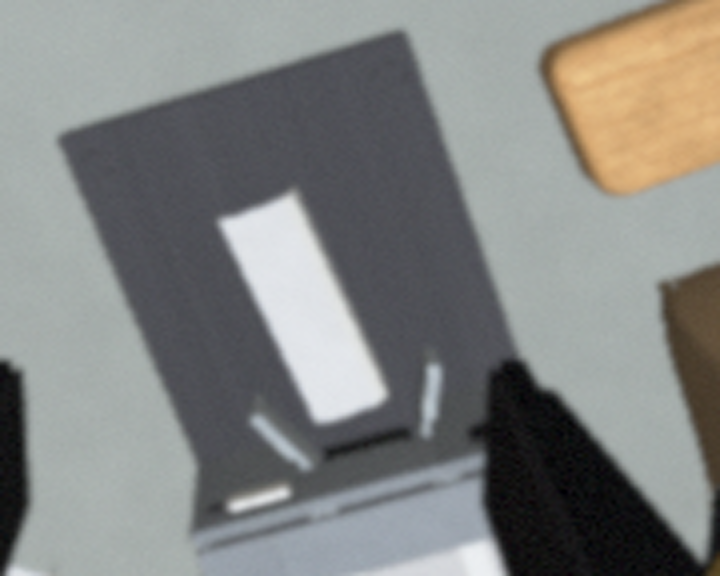

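The crop shows the dock deck with the cover between the fins, its front near the mouth, and a dock yaw of about 0.095. The mouth is near (626,-86), the stick at (488,100) with yaw -0.228, and the box corner at (600,19). I'm moving above the stick.

Call:
send_rows([
  [[0.03,-0.015,0.03,0,0,0],[0.1,-0.05,0.11,0,0,0],[0.18,-0.08,0.2,0,0,0],[0.26,-0.12,0.3,0,0,0],[0.34,-0.16,0.4,0,0,-0.006],[0.42,-0.19,0.5,0,0,-0.006],[0.49,-0.23,0.59,0,0,-0.006],[0.55,-0.25,0.67,0,0,-0.006],[0.59,-0.27,0.72,0,0,-0.006],[0.61,-0.281,0.742,0,0,-0.006],[0.61,-0.281,0.742,0,0,-0.006]],
])

```text
t: 4.33
eef_pos: [459.9, 107.3, 58.7]
tcp_rot: [-3.139, 0.001, 1.345]
ft_force: [-0.4, 0.1, 0.5]
opening: 0.6
```

```bash
python3 - <<'E'
from h import *
d=shot('wrist','w2.png')
s=env.state(); print(s['t'],s['eef_pos'],s['tcp_rot'],s['ft_force'])
for o in env.outline_of('wrist','stick')[:2]:
    print(round(o['confidence'],2),np.round(o['xy']),*rect(d,o['region'],12))
E
```

```text
4.3833 [460.79880375 106.5464405   59.71087738] [-3.14048737e+00  4.77157707e-04  1.34463945e+00] [-0.13855836 -0.62181382 -0.03737218]
0.84 [283. 244.] [486.1 102.7] [145.   25.8] -0.222
```

View pics/w2.png

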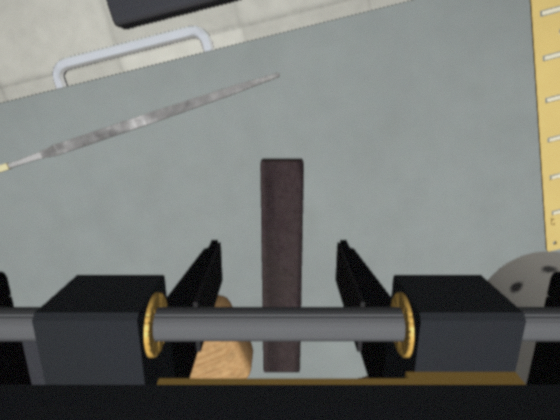

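Call:
send_rows([
  [[0,0,0.02,0,0,0],[0,0,0.06,0,0,0],[0,0,0.1,0,0,0],[0,0,0.13,0,0,0],[0,0,0.15,0,0,0],[0,0,0.16,0,0,0],[0,0,0.166,0,0,0],[0,0,0.166,0,0,0]],
])

```text
t: 5.1
eef_pos: [461.4, 106.0, 10.2]
tcp_rot: [3.142, 0.0, 1.343]
ft_force: [-0.3, -0.1, 0.4]
opening: 0.599
```

Call:
send_rows([
  [[0,0,0,0,0,0],[0,0,0,0,0,0],[0,0,0,0,0,0],[0,0,0,0,0,0],[0,0,0,0,0,0],[0,0,0,0,0,0],[0,0,0,0,0,0],[0,0,0,0,0,0]],
], grip=1)

```text
t: 5.77
eef_pos: [461.4, 106.2, 10.3]
tcp_rot: [3.141, -0.0, 1.344]
ft_force: [0.1, -0.0, 3.1]
opening: 0.254
```

Call:
send_rows([
  [[0,0,-0.03,0,0,0],[0,0,-0.1,0,0,0],[0,0,-0.2,0,0,0],[-0.04,0,-0.3,0,0,0],[-0.12,0.01,-0.37,0,0,-0.03],[-0.22,0.01,-0.4,0,0,-0.06],[-0.32,0.02,-0.4,0,0,-0.09],[-0.43,0.02,-0.4,0,0,-0.12],[-0.54,0.03,-0.4,0,0,-0.15],[-0.63,0.03,-0.4,0,0,-0.18],[-0.69,0.037,-0.4,0,0,-0.2],[-0.714,0.037,-0.4,0,0,-0.205]],
])

```text
t: 6.77
eef_pos: [423.5, -107.1, 130.7]
tcp_rot: [3.141, 0.0, 1.665]
ft_force: [0.1, -1.0, 0.2]
opening: 0.256
```

```bash
python3 - <<'E'
from h import *
d=shot('wrist','w3.png'); np.savez('w3.npz',**d)
s=env.state(); print(s['t'],s['eef_pos'],s['tcp_rot'],s['ft_force'],s['opening'])
for n,z in [('stick',130),('cover',20)]:
  for o in env.outline_of('wrist',n)[:2]:
    print(n,round(o['confidence'],2),np.round(o['xy']),*rect(d,o['region'],z))
q=env.read_camera('side'); q['T']=np.array(q['T']);q['mtx']=np.array(q['mtx']);cv2.imwrite('pics/s3.png',cv2.cvtColor(q['image'],cv2.COLOR_RGB2BGR))
a=cv2.imread('pics/w3.png'); b=cv2.imread('pics/s3.png'); cv2.imwrite('pics/c3.png',np.hstack([a[:, 120:460],b[80:500,60:460].copy() if 0 else cv2.resize(b[120:330,120:350],(460,420))]))
E
```

```text
6.8167 [ 423.50469173 -106.8701836   130.62919778] [3.14134868e+00 4.45313842e-04 1.66424755e+00] [ 0.71610901 -0.65893335 -1.67785819] 0.2551064679906724
stick 0.81 [280. 256.] [ 431.7 -106.4] [111.   25.2] 0.105
cover 0.39 [280. 256.] [ 491.1 -100.9] [186.   42.2] 0.105
```

View pics/c3.png

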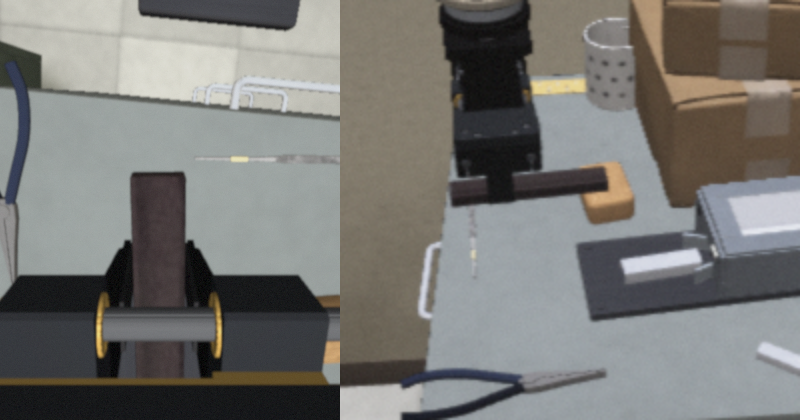

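Both views show the stick held level and its nose clear behind the cover (side crop, nose about (605,180), cover about (660,265)). Now lowering to deck height.

Call:
send_rows([
  [[0,0,0.02,0,0,0],[0.003,0,0.08,0,0,0],[0.006,0,0.16,0,0,0],[0.006,0,0.24,0,0,0],[0.006,0,0.3,0,0,0],[0.006,0,0.34,0,0,0],[0.006,0,0.355,0,0,0],[0.006,0,0.36,0,0,0],[0.006,0,0.36,0,0,0]],
])

```text
t: 7.72
eef_pos: [423.8, -102.8, 22.2]
tcp_rot: [-3.141, -0.0, 1.666]
ft_force: [-0.0, -0.4, -0.1]
opening: 0.258
```

```bash
python3 - <<'E'
from h import *
s=env.state(); print(s['t'],s['eef_pos'],s['tcp_rot'],s['ft_force'],s['opening'])
t=shot('top'); 
for n,z in [('stick',24),('cover',22)]:
  for o in env.outline_of('top',n)[:2]:
    print(n,round(o['confidence'],2),np.round(o['xy']),*rect(t,o['region'],z))
q=shot('side')
for n,z in [('stick',24),('cover',22)]:
  for o in env.outline_of('side',n)[:2]:
    print(n,round(o['confidence'],2),np.round(o['xy']),*rect(q,o['region'],z))
f=lambda i,a:cv2.resize(cv2.cvtColor(i,cv2.COLOR_RGB2BGR)[a[0]:a[1],a[2]:a[3]],(400,400),interpolation=cv2.INTER_CUBIC)
cv2.imwrite('pics/c4.png',np.hstack([f(t['image'],(150,290,280,420)),f(q['image'],(190,310,190,310))]))
E
```

```text
7.7167 [ 423.7688198  -102.76477826   22.16522083] [-3.14121409e+00 -1.15321109e-04  1.66633128e+00] [-0.00234835 -0.35897438 -0.05344923] 0.2580291108935767
cover 0.88 [341. 206.] [573.5 -93.4] [79.2 26.9] 0.136
cover 0.56 [400. 168.] [ 674.7 -218.2] [50.4 17. ] -0.606
stick 0.58 [229. 257.] [ 450.3 -109.1] [142.9  37.3] 0.095
cover 0.93 [279. 253.] [ 573.  -104.2] [80.2 34. ] 0.197
cover 0.54 [341. 299.] [ 668.6 -239.9] [49.4 22.6] -0.612
```

View pics/c4.png

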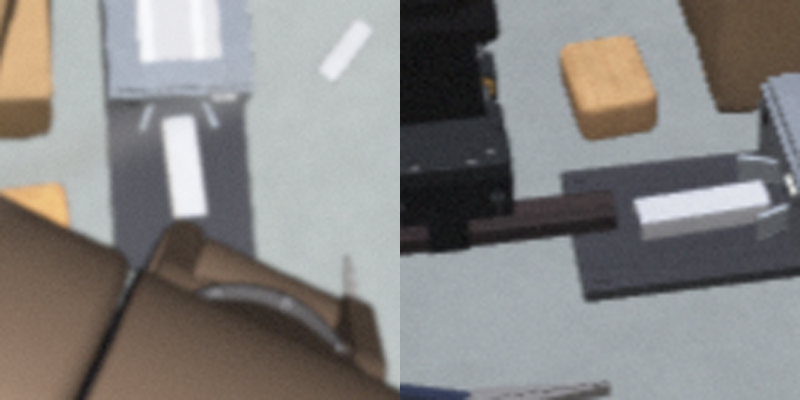

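Call:
send_rows([
  [[-0.004,0.005,0,0,0,0],[-0.008,0.015,0,0,0,0],[-0.008,0.03,0,0,0,0],[-0.008,0.04,0,0,0,0],[-0.008,0.05,0,0,0,0],[-0.008,0.06,0,0,0,0],[-0.008,0.07,0,0,0,0],[-0.008,0.08,0,0,0,0],[-0.008,0.09,0,0,0,0],[-0.008,0.1,0,0,0,0],[-0.008,0.105,0,0,0,0],[-0.008,0.105,0,0,0,0]],
])

```text
t: 9.02
eef_pos: [453.5, -101.9, 21.8]
tcp_rot: [-3.137, -0.002, 1.666]
ft_force: [-8.0, 0.3, 1.8]
opening: 0.256
```

```bash
cat > chk.py <<'E'
import sys
from h import *
s=env.state(); c,sn=np.cos(.095),np.sin(.095); v=np.array(s['eef_pos'])[:2]-[626,-86]
print(round(s['t'],2),'dock xy',np.round([c*v[0]+sn*v[1],-sn*v[0]+c*v[1]],1),'z',s['eef_pos'][2].round(1),'rot',np.round(s['tcp_rot'],3),'F',np.round(s['ft_force'],2),s['opening'].round(3))
t=shot('top'); q=shot('side')
f=lambda i,a:cv2.resize(cv2.cvtColor(i,cv2.COLOR_RGB2BGR)[a[0]:a[1],a[2]:a[3]],(400,400),interpolation=cv2.INTER_CUBIC)
cv2.imwrite('pics/'+sys.argv[1],np.hstack([f(t['image'],(110,250,280,420)),f(q['image'],(180,310,230,360))]))
for cam,d in (('top',t),('side',q)):
  for o in env.outline_of(cam,'cover')[:1]: print(cam,round(o['confidence'],2),np.round(o['xy']),*rect(d,o['region'],22))
E
python3 chk.py c5.png
```

```text
Traceback (most recent call last):
  File "chk.py", line 4, in <module>
    print(round(s['t'],2),'dock xy',np.round([c*v[0]+sn*v[1],-sn*v[0]+c*v[1]],1),'z',s['eef_pos'][2].round(1),'rot',np.round(s['tcp_rot'],3),'F',np.round(s['ft_force'],2),s['opening'].round(3))
                                                                                                                                                                           ^^^^^^^^^^^^^^^^^^
AttributeError: 'float' object has no attribute 'round'
```

```bash
sed -i "s/s\['eef_pos'\]\[2\].round(1)/np.round(s['eef_pos'][2],1)/; s/s\['opening'\].round(3)/round(float(s['opening']),3)/" chk.py; python3 chk.py c5.png
```

```text
9.02 dock xy [-173.3    0.5] z 21.8 rot [-3.137e+00 -2.000e-03  1.666e+00] F [-8.01  0.27  1.82] 0.256
top 0.49 [341. 196.] [597.6 -92.3] [53.4 25.9] 0.101
side 0.71 [283. 252.] [ 587. -105.] [78.  39.3] 0.11
```

View pics/c5.png

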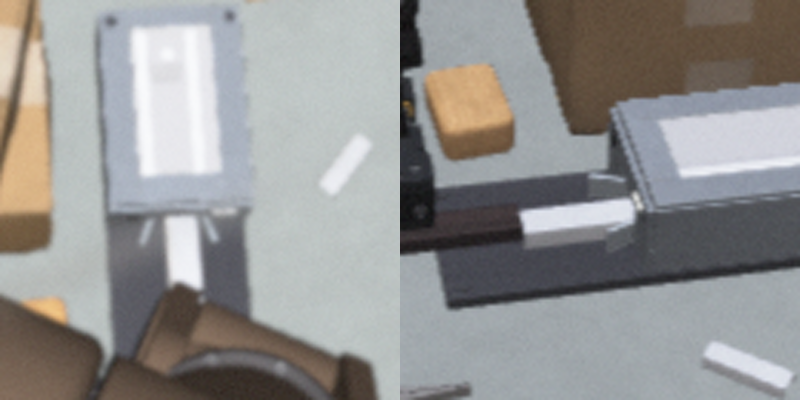

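The cover has squared up (yaw about 0.10) and its nose is at the flap, visible at (635,205) in the side crop. Pushing on slowly.

Call:
send_rows([
  [[0,0.006,0,0,0,0],[0,0.012,0,0,0,0],[0,0.018,0,0,0,0],[0,0.024,0,0,0,0],[0,0.03,0,0,0,0],[0,0.036,0,0,0,0]],
])

```text
t: 9.72
eef_pos: [464.1, -101.0, 21.8]
tcp_rot: [-3.137, -0.002, 1.666]
ft_force: [-8.1, 0.1, 0.7]
opening: 0.258
```

Call:
send_rows([
  [[0,0.006,0,0,0,0],[0,0.014,0,0,0,0],[0,0.022,0,0,0,0],[0,0.03,0,0,0,0],[0,0.038,0,0,0,0],[0,0.046,0,0,0,0],[0,0.054,0,0,0,0],[0,0.062,0,0,0,0],[0,0.07,0,0,0,0],[0,0.078,0,0,0,0],[0,0.086,0,0,0,0],[0,0.092,0,0,0,0]],
])

```text
t: 10.72
eef_pos: [493.7, -98.9, 22.2]
tcp_rot: [-3.141, -0.0, 1.666]
ft_force: [-4.5, 1.4, -0.3]
opening: 0.263
```

```bash
python3 chk.py c6.png
```

```text
10.72 dock xy [-132.9   -0.3] z 22.2 rot [-3.141 -0.     1.666] F [-4.46  1.4  -0.34] 0.263
top 0.44 [397. 168.] [ 674.6 -217.8] [50.9 17.1] -0.622
side 0.73 [342. 300.] [ 670.1 -238.8] [53.4 25.8] -0.552
```

View pics/c6.png

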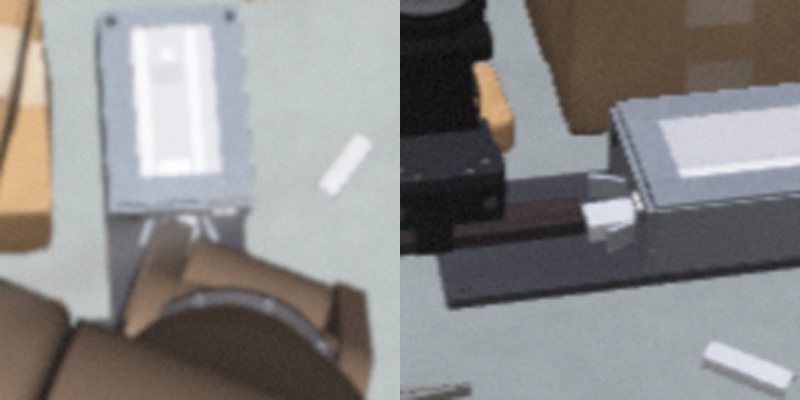

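The cover is more than half-way in, sliding straight at a steady 4.5 N. About 63–75 mm remain, so I'm advancing 50.

Call:
send_rows([
  [[0,0.008,0,0,0,0],[0,0.02,0,0,0,0],[0,0.034,0,0,0,0],[0,0.048,0,0,0,0],[0,0.062,0,0,0,0],[0,0.076,0,0,0,0],[0,0.09,0,0,0,0],[0,0.104,0,0,0,0],[0,0.118,0,0,0,0],[0,0.132,0,0,0,0],[0,0.146,0,0,0,0],[0,0.158,0,0,0,0]],
])

```text
t: 11.92
eef_pos: [540.5, -94.2, 22.1]
tcp_rot: [-3.14, -0.001, 1.666]
ft_force: [-4.9, 2.5, -0.4]
opening: 0.263
```

Call:
send_rows([
  [[0.003,0,0,0,0,0],[0.006,0.003,0,0,0,0],[0.006,0.008,0,0,0,0],[0.006,0.013,0,0,0,0],[0.006,0.018,0,0,0,0],[0.006,0.023,0,0,0,0],[0.006,0.028,0,0,0,0],[0.006,0.032,0,0,0,0],[0.006,0.032,0,0,0,0]],
])

```text
t: 12.67
eef_pos: [550.6, -91.9, 22.3]
tcp_rot: [3.141, 0.0, 1.666]
ft_force: [-1.5, -0.0, 1.4]
opening: 0.257
```

Call:
send_rows([
  [[0,0.002,0,0,0,0],[0,0.005,0,0,0,0],[0,0.008,0,0,0,0],[0,0.01,0,0,0,0],[0,0.01,0,0,0,0]],
])

```text
t: 13.08
eef_pos: [553.2, -91.6, 22.3]
tcp_rot: [3.141, 0.0, 1.666]
ft_force: [-3.1, -0.3, 1.5]
opening: 0.255
```

Call:
send_rows([
  [[0,0.002,0,0,0,0],[0,0.004,0,0,0,0],[0,0.006,0,0,0,0],[0,0.008,0,0,0,0],[0,0.008,0,0,0,0]],
])

```text
t: 13.5
eef_pos: [555.6, -91.4, 22.2]
tcp_rot: [3.141, 0.0, 1.666]
ft_force: [-3.5, -0.4, 0.5]
opening: 0.261
```

Call:
send_rows([
  [[0,0.002,0,0,0,0],[0,0.004,0,0,0,0],[0,0.006,0,0,0,0],[0,0.008,0,0,0,0],[0,0.008,0,0,0,0]],
])

```text
t: 13.92
eef_pos: [558.0, -91.1, 22.2]
tcp_rot: [3.141, 0.0, 1.666]
ft_force: [-3.3, -0.9, 0.4]
opening: 0.259
```

Call:
send_rows([
  [[0,0.002,0,0,0,0],[0,0.004,0,0,0,0],[0,0.006,0,0,0,0],[0,0.007,0,0,0,0],[0,0.007,0,0,0,0]],
])

```text
t: 14.33
eef_pos: [560.1, -90.9, 22.2]
tcp_rot: [3.141, 0.0, 1.666]
ft_force: [-4.3, 0.5, 0.3]
opening: 0.261
```

Call:
send_rows([
  [[0,0.002,0,0,0,0],[0,0.004,0,0,0,0],[0,0.006,0,0,0,0],[0,0.007,0,0,0,0],[0,0.007,0,0,0,0]],
])

```text
t: 14.75
eef_pos: [562.0, -90.7, 22.2]
tcp_rot: [-3.141, 0.0, 1.666]
ft_force: [-5.0, -0.0, 1.0]
opening: 0.259
```

Call:
send_rows([
  [[0,0.002,0,0,0,0],[0,0.004,0,0,0,0],[0,0.005,0,0,0,0],[0,0.005,0,0,0,0]],
])

```text
t: 15.08
eef_pos: [562.6, -90.5, 22.0]
tcp_rot: [-3.139, -0.001, 1.666]
ft_force: [-7.6, -1.6, 2.2]
opening: 0.258
```

Call:
send_rows([
  [[0,0.002,0,0,0,0],[0,0.004,0,0,0,0],[0,0.005,0,0,0,0],[0,0.005,0,0,0,0]],
])

```text
t: 15.42
eef_pos: [563.3, -90.2, 21.8]
tcp_rot: [-3.138, -0.001, 1.666]
ft_force: [-11.4, -1.2, 1.8]
opening: 0.26
```

Call:
send_rows([
  [[0,0.002,0,0,0,0],[0,0.003,0,0,0,0],[0,0.004,0,0,0,0],[0,0.004,0,0,0,0]],
])

```text
t: 15.75
eef_pos: [563.8, -90.0, 21.6]
tcp_rot: [-3.136, -0.002, 1.666]
ft_force: [-13.6, -1.2, 2.8]
opening: 0.263
```

Call:
send_rows([
  [[0,0.001,0,0,0,0],[0,0.002,0,0,0,0],[0,0.002,0,0,0,0],[0,0.002,0,0,0,0],[0,0.002,0,0,0,0]],
])

```text
t: 16.17
eef_pos: [564.1, -89.9, 21.5]
tcp_rot: [-3.135, -0.002, 1.666]
ft_force: [-14.0, -2.5, 2.5]
opening: 0.264
```

The pad was met at TCP x≈562. With a total force of 14 N and about 3.5–4 N of sliding drag, the stop sees about 10 N. Withdrawing straight back.

Call:
send_rows([
  [[0,-0.004,0,0,0,0],[0,-0.01,0,0,0,0],[0,-0.02,0,0,0,0],[0,-0.04,0,0,0,0],[0,-0.07,0,0,0,0],[0,-0.11,0,0,0,0],[0,-0.16,0,0,0,0],[0,-0.21,0,0,0,0],[0,-0.27,0,0,0,0],[0,-0.33,0,0,0,0],[0,-0.37,0,0,0,0],[0,-0.39,0,0,0,0]],
])

```text
t: 17.17
eef_pos: [449.6, -101.5, 22.5]
tcp_rot: [3.141, 0.0, 1.665]
ft_force: [0.9, 1.5, -0.9]
opening: 0.258
```

```bash
python3 chk.py c7.png
```

```text
17.17 dock xy [-177.     1.3] z 22.5 rot [3.141 0.    1.665] F [ 0.85  1.47 -0.94] 0.258
top 0.46 [402. 166.] [ 674.9 -218.6] [51.3 16.6] -0.606
side 0.68 [200. 309.] [ 424.9 -251. ] [175.8  57.8] 0.106
```

View pics/c7.png

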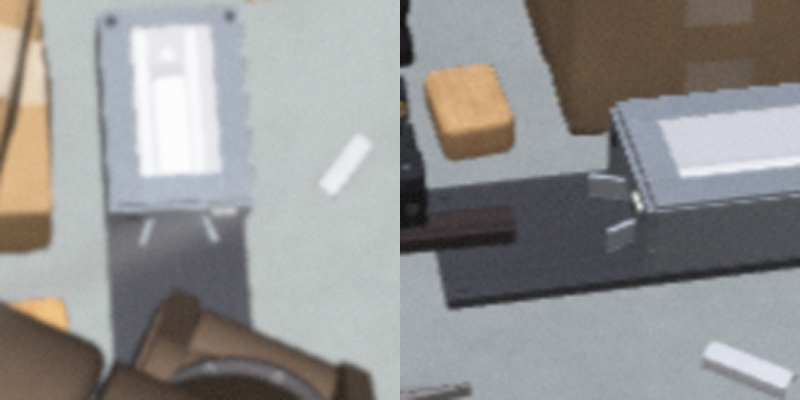

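Through the roof window the cover lies against the stop (top crop, cover front about (170,75)), the opening is dark with the flap down, and the stick is clear. Carrying the stick back to its old spot on the cabinet top.

Call:
send_rows([
  [[0,0,-0.03,0,0,0],[0,0,-0.1,0,0,0],[0,0,-0.2,0,0,0],[0.03,0.005,-0.3,0,0,0.01],[0.11,0.02,-0.35,0,0,0.03],[0.21,0.03,-0.367,0,0,0.06],[0.31,0.05,-0.367,0,0,0.09],[0.41,0.06,-0.367,0,0,0.12],[0.51,0.08,-0.367,0,0,0.15],[0.61,0.09,-0.367,0,0,0.18],[0.67,0.104,-0.367,0,0,0.2],[0.685,0.104,-0.367,0,0,0.205]],
])

```text
t: 18.37
eef_pos: [462.6, 108.9, 133.1]
tcp_rot: [3.14, -0.001, 1.345]
ft_force: [0.6, -0.9, -1.2]
opening: 0.26
```

Call:
send_rows([
  [[0,0,0.02,0,0,0],[0,0,0.07,0,0,0],[0,0,0.14,0,0,0],[0,0,0.21,0,0,0],[0,0,0.27,0,0,0],[0,0,0.32,0,0,0],[0,0,0.35,0,0,0],[0,0,0.37,0,0,0],[0,0,0.38,0,0,0],[0,0,0.38,0,0,0]],
])

```text
t: 19.2
eef_pos: [462.0, 105.8, 18.2]
tcp_rot: [-3.141, 0.0, 1.343]
ft_force: [-0.9, -0.8, -0.3]
opening: 0.258
```

Call:
send_rows([
  [[0,0,0.006,0,0,0],[0,0,0.012,0,0,0],[0,0,0.018,0,0,0],[0,0,0.024,0,0,0],[0,0,0.026,0,0,0],[0,0,0.026,0,0,0]],
])

```text
t: 19.7
eef_pos: [462.0, 106.3, 10.6]
tcp_rot: [3.141, -0.0, 1.344]
ft_force: [-0.3, 0.2, 2.4]
opening: 0.258
```

Contact is light at 2.4 N. Opening, then rising.

Call:
send_rows([
  [[0,0,0,0,0,0],[0,0,0,0,0,0],[0,0,0,0,0,0],[0,0,0,0,0,0],[0,0,0,0,0,0],[0,0,0,0,0,0],[0,0,0,0,0,0]],
], grip=-0.2)

```text
t: 20.28
eef_pos: [461.9, 106.2, 10.5]
tcp_rot: [3.142, 0.0, 1.344]
ft_force: [-0.7, 0.8, 0.2]
opening: 0.592
```

Call:
send_rows([
  [[0,0,-0.02,0,0,0],[0,0,-0.06,0,0,0],[0,0,-0.14,0,0,0],[0,0,-0.24,0,0,0],[0,0,-0.34,0,0,0],[0,-0.05,-0.44,0,0,0],[0,-0.1,-0.54,0,0,0],[0,-0.13,-0.64,0,0,0],[0,-0.15,-0.72,0,0,0],[0,-0.16,-0.76,0,0,0],[0,-0.16,-0.76,0,0,0]],
])

```text
t: 21.2
eef_pos: [415.3, 117.3, 241.4]
tcp_rot: [3.137, -0.002, 1.344]
ft_force: [0.3, -0.8, 0.1]
opening: 0.6
```

```bash
python3 - <<'E'
from h import *
s=env.state(); print(s['t'],s['eef_pos'],s['opening'],s['ft_force'])
t=shot('top'); q=shot('side')
f=lambda i,a:cv2.resize(cv2.cvtColor(i,cv2.COLOR_RGB2BGR)[a[0]:a[1],a[2]:a[3]],(400,400),interpolation=cv2.INTER_CUBIC)
cv2.imwrite('pics/c8.png',np.hstack([f(t['image'],(95,310,210,425)),f(q['image'],(140,320,180,360))]))
for cam,d in (('top',t),('side',q)):
  for n,z in [('stick',12),('cover',22),('sanding_block',34),('pliers',10),('file',4),('reed_plate',4),('flap',25)]:
    for o in env.outline_of(cam,n)[:2]: print(cam,n,round(o['confidence'],2),np.round(o['xy']),*rect(d,o['region'],z))
E
```

```text
21.2 [415.27343598 117.27948954 241.35069828] 0.6000568635646585 [ 0.25262195 -0.77828949  0.10280783]
top stick 0.66 [266. 217.] [536.4  83.6] [47.5 22.3] 0.063
top cover 0.57 [401. 170.] [ 674.7 -217.7] [52.6 18.7] -0.606
top sanding_block 0.71 [288. 226.] [523.4  30.1] [74.6 53.9] -1.419
top pliers 0.77 [403. 286.] [ 422.8 -234.1] [176.3  54.6] 0.072
top file 0.55 [293. 292.] [382.2  10.2] [63.1  6.4] -1.521
side stick 0.9 [228. 202.] [486.1  89.3] [141.7  38.2] -0.217
side cover 0.73 [343. 300.] [ 669.8 -240.1] [50.8 22.3] -0.583
side cover 0.61 [324. 242.] [647.4 -69.6] [314.3 193.1] 0.112
side sanding_block 0.68 [186. 225.] [382.8 -10.7] [162.1   8.5] -1.493
side sanding_block 0.63 [254. 219.] [523.1   7.3] [101.3  54. ] -1.392
side pliers 0.7 [197. 308.] [ 423.1 -239.6] [177.6  58.1] 0.106
side file 0.54 [184. 222.] [378.4  40.2] [139.3   8.4] -1.515
side reed_plate 0.76 [209. 162.] [433.5 277.4] [150.2  36.8] 0.023
```

View pics/c8.png

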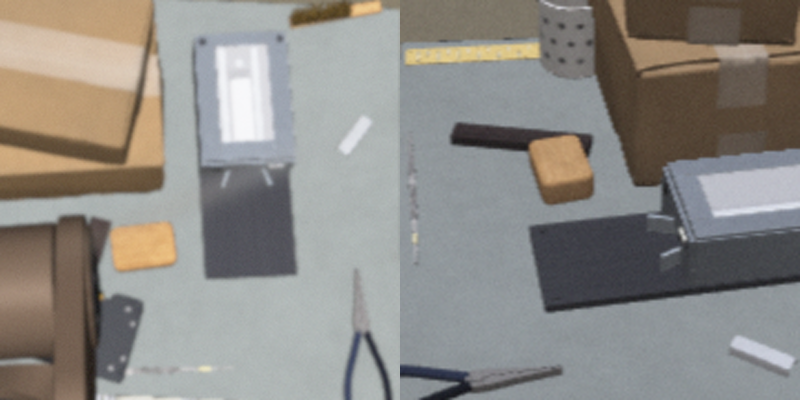

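```bash
python3 -c "
from h import *
print(env.job_done()); print(env.state()['t'])"
```

```text
the job is handed in; nothing more can be done
None
the job is handed in; nothing more can be done
```

I pushed the cover through the flap with the stick until it met the rubber stop, laid the stick back where it had been, and handed the job in at about 21 s.

- **Seating push:** I pressed it home with a total of 14 N at the wrist. Sliding drag was about 3.5–4 N, so the stop saw roughly 10 N. The pad's travel of about 1.6–1.9 mm agrees. The highest reading was 14 N, but forces are only reported at the end of each move, so a brief higher peak would not show.
- **Withdrawal:** I drew the stick straight out along the dock, then lifted it clear.
- **Cover and flap:** In the last pictures the cover sits against the stop under the roof window and the opening is dark. By my estimate the cover's back end is about 34 mm in, past the 25 mm the flap needs. I did not see the flap itself close up, because the detector found no flap in either picture.
- **Stick and surroundings:** The stick lies flat on the cabinet top, off the dock, and the gripper is clear of everything. The sanding block, pliers, brass plate and small look-alike cover measured as they did at the start. The arm partly hid the file, but what showed was in its old place.
- **Readings that disagreed:** Force was about 8 N as the flap first opened, above the stated 2–6 N for the flap alone. While the stick was in the channel there was a brief sideways force of about 2.5 N, which went away after I moved it about 2 mm to the left.

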